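# Flag the weak spring on the bench mixer

## Robot

A 6-joint arm with a two-finger parallel gripper is mounted at the origin on the work surface. World frame = base frame: x ahead of the robot, y to its left, z up, the work surface at z = 0. Lengths are in mm, angles in rad, forces in N, time in s.
With the tool pointing down it reaches from about 325 to 1000 mm from the base axis. Payload 5.1 kg.
Tool frame: the origin (TCP) lies midway between the tips of the shut fingers; the grasp point (between the pads) lies 19 mm behind it; z points along the fingers, y is the line along which they close (so a half turn about z gives the same grasp; the last joint's range is limited). The gripper opens to 85 mm and grips with 20 to 120 N. Pads are 22 mm wide; open, the fingers measure 114 mm over their backs; the gripper's body (76 mm by 85 mm) begins 54 mm behind the grasp point. The pads swing forward as they close: fully open they stand 13 mm farther back than shut.
Start: joints at [1.221, 0.124, 1.65, -0, 1.367, -0.083], TCP at [171.392, 626.985, 231.322] pointing down, gripper open.
Joint ranges: [-2.61, 2.61], [-1.02, 2.33], [0.03, 2.71], [-1.35, 4.49], [0.32, 2.68], [-2.91, 2.91]. Speed limits (rad/s): [2.57, 2.57, 3.14, 3.14, 3.14, 3.14].

## Interface

Orientations are given as a unit quaternion [x, y, z, w].
In Python, from rig import r, vision gives the robot as it stands.
- The arm moves only by the tool arm_command, never from a script. Its argument "moves" is one flat list of numbers, 7 for each row, row after row: the shift along the tool's x, y, z as a fraction of full scale, then the turn, a rotation vector about the tool's x, y, z as a fraction of full scale, then the opening, from 0 (shut) to 1 (fully open). In form: [dx, dy, dz, ax, ay, az, claw, dx, dy, dz, ax, ay, az, claw, ...]. A call has exactly 5 rows; each row is the pose to reach, as a shift and turn from the pose commanded when the call began, along the tool's axes at that moment; what a row does not reach only later rows make up. Full scale, the value 1, is 0.6 m for a shift and 60 degrees for a turn. A row lasts 1/8 s, in which the tool goes at most 62.5 mm and 10.7 degrees, less where a joint would pass 70% of its speed; a pose out of reach is approached as far as the arm can. A call with a number of a shift or a turn outside -1 to 1 is refused whole. A call with a gripper value outside its range is refused whole. The fingers move at their own pace and stop on an object; "force" is the grip in N (left out, the last holds). Time passes only in rows, so rows that repeat a pose let the fingers close, or fill a call up. It gives the time, the measured TCP pose, the force, the opening and the grip force at its end, in the units of the state.
- r.read_state(): the state, without advancing time (a new reading comes with each control period).
- vision.grab_frame(name): name is "scene" or "top" or "wrist"; returns the picture (400x640x3 uint8, red, green, blue); there is no depth.
- vision.camera_info(name): a dict with "fovy" (degrees; the focal length in pixels is half the picture's height over the tangent of half this angle, whatever the lens; pixels are square), "cx", "cy" (the principal point, pixels), "rvec" (rotation vector, rad) and "tvec" (3), from world to camera coordinates, as OpenCV has them. Camera axes: x right, y down, z forward; pixel columns grow to the right and rows downward; lengths in mm; the calibration is good to about 2 mm. A picture is of the moment at which its call begins: read the wrist's pose just before it. camera_info takes no time and is no camera call; for the wrist camera it gives the pose at the moment of the call.
- r.close_job(): hands the job in; it is judged then, once.
The state is a dict: "clock": time; "q": joint angles; "qvel": joint speeds; "effort": joint torques, N m; "ee_pos": TCP position; "tcp_rot": TCP orientation; "wrist_force": force on the tool from outside, world axes, zero at the start; "moment": the same for the moment, N m; "finger_gap": finger opening in mm; "finger_force": force on a finger pad.
Only numpy, scipy, OpenCV 4.12 (cv2) and the standard library are available. Lean on these libraries where they do the work, as an engineer would, in place of code of your own. Each camera call takes 0.05 s, during which the arm holds its last target. There are 200 camera calls.

## Task

One of the three spring-mounted rubber heads on the bench mixer has a weak spring. Press all three heads with the fingertips, in turn from the robot's left to its right, to feel which one is the softest, then push the white tag in front of that head all the way down to mark it out of order. Leave the other two tags up; only press, do not pull up, lift or carry anything, and leave the jar, rack and block around the mixer where they stand.

Things in the scene. Friction and masses are not known exactly. Their poses are not given: they have to be found in the camera images.
- mixer: white bench mixer, a box 180 mm deep (x) and 320 wide (y), deck 60 mm above the bench, fixed. Origin: centre of underside; x away from the robot (turned up to 0.35 rad), y left, z up. Three black heads that look alike (on springs spring_a, the softest, spring_b and spring_c, dealt anew each time, unseen) stand 100 mm apart along y, 35 mm beyond its centre line; a white push tag stands 80 mm in front (-x) of each head.
- head_left (a point): centre of the top of the left (+y, robot's left) head at rest, 90 mm above the bench; a fixed point, it does not sink. Flat rubber disc, 44 mm across, 15 thick, on a spring: sinks straight down at most 15 mm and comes back. The three springs, dealt in unknown order, start to give at about 1 N and need 0.2 (softest), 0.55 or 0.95 N more per mm: some 3, 6.5 and 10.5 N for 10 mm.
- tag_left (a joint): travel of the tag in front of the left head (m), positive down: 0 to 0.002 at the start (up), 0.014 fully down at its stop. Needs about 3 N and stays where it is pushed; pulled, it could rise to -0.006.
- tag_left_top (a point): centre of the top face of the tag in front of the left head, moving with it: a white plate 20 mm (mixer x) by 34 mm (mixer y), 6 mm thick, on a stem; 86 to 88 mm above the bench when up, 74 mm when fully down.
- head_middle (a point): centre of the top of the middle head at rest, 90 mm above the bench; a fixed point, it does not sink. Flat rubber disc, 44 mm across, 15 thick, on a spring: sinks straight down at most 15 mm and comes back. The three springs, dealt in unknown order, start to give at about 1 N and need 0.2 (softest), 0.55 or 0.95 N more per mm: some 3, 6.5 and 10.5 N for 10 mm.
- tag_middle (a joint): travel of the tag in front of the middle head (m), positive down: 0 to 0.002 at the start (up), 0.014 fully down at its stop. Needs about 3 N and stays where it is pushed; pulled, it could rise to -0.006.
- tag_middle_top (a point): centre of the top face of the tag in front of the middle head, moving with it: a white plate 20 mm (mixer x) by 34 mm (mixer y), 6 mm thick, on a stem; 86 to 88 mm above the bench when up, 74 mm when fully down.
- head_right (a point): centre of the top of the right (-y, robot's right) head at rest, 90 mm above the bench; a fixed point, it does not sink. Flat rubber disc, 44 mm across, 15 thick, on a spring: sinks straight down at most 15 mm and comes back. The three springs, dealt in unknown order, start to give at about 1 N and need 0.2 (softest), 0.55 or 0.95 N more per mm: some 3, 6.5 and 10.5 N for 10 mm.
- tag_right (a joint): travel of the tag in front of the right head (m), positive down: 0 to 0.002 at the start (up), 0.014 fully down at its stop. Needs about 3 N and stays where it is pushed; pulled, it could rise to -0.006.
- tag_right_top (a point): centre of the top face of the tag in front of the right head, moving with it: a white plate 20 mm (mixer x) by 34 mm (mixer y), 6 mm thick, on a stem; 86 to 88 mm above the bench when up, 74 mm when fully down.
- jar: bystander: white screw-cap jar, 54 mm across, 95 mm tall, standing behind the mixer; origin centre of underside, z up
- rack: bystander: green tube rack with capped tubes, 160 x 75 mm, 82 mm tall with the tubes, standing to the left of the mixer; origin centre of underside
- block: bystander: white tube block, 90 x 70 mm, 50 mm tall, standing to the right of the mixer; origin centre of underside

How it is judged (in metres and radians):
On the way, in this order (a step that is already met when the one before it is completed fails the run):
1. the left head is pressed down (at least 2 mm) (((horizontal distance between spring_a and head_left below 0.02 m and z of spring_a in the frame of head_left below -0.017 m) or (horizontal distance between spring_b and head_left below 0.02 m and z of spring_b in the frame of head_left below -0.017 m) or (horizontal distance between spring_c and head_left below 0.02 m and z of spring_c in the frame of head_left below -0.017 m))), for 0.05 s.
2. the middle head is pressed down (at least 2 mm) (((horizontal distance between spring_a and head_middle below 0.02 m and z of spring_a in the frame of head_middle below -0.017 m) or (horizontal distance between spring_b and head_middle below 0.02 m and z of spring_b in the frame of head_middle below -0.017 m) or (horizontal distance between spring_c and head_middle below 0.02 m and z of spring_c in the frame of head_middle below -0.017 m))), for 0.05 s.
3. the right head is pressed down (at least 2 mm) (((horizontal distance between spring_a and head_right below 0.02 m and z of spring_a in the frame of head_right below -0.017 m) or (horizontal distance between spring_b and head_right below 0.02 m and z of spring_b in the frame of head_right below -0.017 m) or (horizontal distance between spring_c and head_right below 0.02 m and z of spring_c in the frame of head_right below -0.017 m))), for 0.05 s.
4. after that, the tag of the softest head is pushed down (((horizontal distance between spring_a and head_left below 0.02 m and value of joint tag_left above 0.011 m and value of joint tag_middle between -0.003 and 0.004 m and value of joint tag_right between -0.003 and 0.004 m) or (horizontal distance between spring_a and head_middle below 0.02 m and value of joint tag_middle above 0.011 m and value of joint tag_left between -0.003 and 0.004 m and value of joint tag_right between -0.003 and 0.004 m) or (horizontal distance between spring_a and head_right below 0.02 m and value of joint tag_right above 0.011 m and value of joint tag_left between -0.003 and 0.004 m and value of joint tag_middle between -0.003 and 0.004 m))), for 0.1 s.
At the end, for the whole second after the job is handed in: the tag in front of the softest head is down (at least 11 of its 14 mm), the two other tags are still up (within 4 mm down, 3 mm up), and jar, rack and block stand within 20 mm of where they were (((horizontal distance between spring_a and head_left below 0.02 m and value of joint tag_left above 0.011 m and value of joint tag_middle between -0.003 and 0.004 m and value of joint tag_right between -0.003 and 0.004 m) or (horizontal distance between spring_a and head_middle below 0.02 m and value of joint tag_middle above 0.011 m and value of joint tag_left between -0.003 and 0.004 m and value of joint tag_right between -0.003 and 0.004 m) or (horizontal distance between spring_a and head_right below 0.02 m and value of joint tag_right above 0.011 m and value of joint tag_left between -0.003 and 0.004 m and value of joint tag_middle between -0.003 and 0.004 m)) and distance of each of jar, rack, block from where it was at the start of the episode below 0.02 m and angle between each of jar, rack, block's own z axis and vertical below 0.3 rad); the robot touches nothing.
It fails at once if the tag of a head that is not the softest is pushed down (more than 4 mm) ((not (horizontal distance between spring_a and head_left below 0.02 m) and value of joint tag_left above 0.004 m) or (not (horizontal distance between spring_a and head_middle below 0.02 m) and value of joint tag_middle above 0.004 m) or (not (horizontal distance between spring_a and head_right below 0.02 m) and value of joint tag_right above 0.004 m)).
It fails at once if a tag is pulled up (more than 3 mm) (value of joint any of tag_left, tag_middle, tag_right below -0.003 m).
It fails at once if the jar, the rack or the block is lifted, shoved (more than 20 mm) or tipped over (distance of any of jar, rack, block from where it was at the start of the episode above 0.02 m or angle between any of jar, rack, block's own z axis and vertical above 0.3 rad).
It also fails if it takes over 45 s, if anything falls off the work surface, if the arm or the gripper's body presses on something with over 40 N, if the wrist force passes 120 N, or if a joint passes its speed limit or range.

## Working session

There is one attempt and no reset: what is moved stays moved. The work goes in short steps, Python scripts to look and compute and a tool call to move; the robot and the scene stay as the last step left them, time stands still between calls to the robot, and variables do not carry over. Pictures are saved under pics/ and viewed, at most 10 in all, crops included, and the job is handed in when it is done.

Besides the shell and the picture viewer there is one more tool, called after ">>>" by a JSON object that holds its "api" and its "payload". arm_command: Moves the arm, as the interface text tells. Shift numbers are shares of 0.6 m and turn numbers shares of 60 degrees, none past 1 either way. Its arguments: {"type":"object","properties":{"moves":{"type":"array"},"force":{"type":"number"}},"required":["moves"]}

```bash
mkdir -p pics
python3 - <<'E'
from rig import r, vision
import cv2
for n in ("scene","top"):
    cv2.imwrite(f"pics/{n}0.png", vision.grab_frame(n)[:,:,::-1]); print(n,vision.camera_info(n))
s=r.read_state(); print({k:s[k] for k in("clock","ee_pos","tcp_rot","wrist_force","finger_gap")})
E
```

```text
scene {'fovy': 42.6760929516165, 'cx': 319.75690098310616, 'cy': 203.74961695773194, 'rvec': array([ 0.83034062,  2.78541327, -0.72964107]), 'tvec': array([ 519.40293428, -277.8047676 , 1399.70120338])}
top {'fovy': 48.67419654786734, 'cx': 315.4683276282546, 'cy': 191.12674859156377, 'rvec': array([ 2.10627765, -2.15892038,  0.15509049]), 'tvec': array([  63.35241682,  637.16100093, 1065.05368246])}
{'clock': 0.1, 'ee_pos': array([171.19580374, 626.48180917, 230.1495658 ]), 'tcp_rot': array([ 1.32998541e-01,  9.91115774e-01, -9.33554346e-04, -1.98541053e-04]), 'wrist_force': array([-0.75956004, -0.885323  ,  0.08822137]), 'finger_gap': 85.45238051764044}
```

View pics/top0.png

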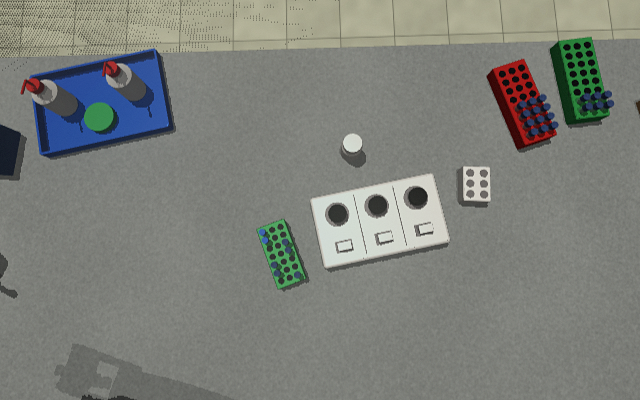

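View pics/scene0.png

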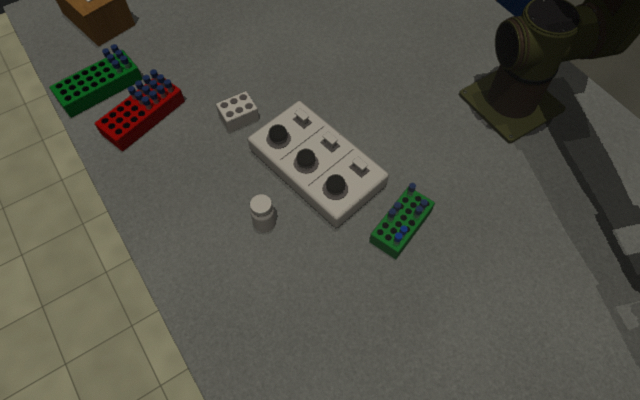

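The top view shows heads near (338,214), (377,206), (417,197) and tags near (344,246), (384,238), (425,229). The rack is on the left, the block on the right and the jar behind. I'll enlarge this area.

```bash
cat > h.py <<'E'
import numpy as np, cv2
from rig import r, vision
from scipy.spatial.transform import Rotation as R
def ray(ci,u,v,z,h=400):
    f=h/2/np.tan(np.radians(ci["fovy"]/2)); M=cv2.Rodrigues(ci["rvec"])[0]; c=-M.T@ci["tvec"]
    d=M.T@np.array([(u-ci["cx"])/f,(v-ci["cy"])/f,1]); return c+d*(z-c[2])/d[2]
def proj(ci,p,h=400):
    f=h/2/np.tan(np.radians(ci["fovy"]/2)); M=cv2.Rodrigues(ci["rvec"])[0]; q=M@np.array(p,float)+ci["tvec"]
    return q[:2]/q[2]*f+[ci["cx"],ci["cy"]]
E
python3 - <<'E'
from h import *
im=cv2.imread("pics/top0.png")[165:275,300:460]; cv2.imwrite("pics/topc.png",cv2.resize(im,None,fx=5,fy=5,interpolation=cv2.INTER_CUBIC))
ci=vision.camera_info("top")
for n,z,ps in(("head",90,[(338,214),(377,206),(417,197)]),("tag",87,[(344,246),(384,238),(425,229)])):
    for p in ps: print(n,ray(ci,*p,z).round(1))
E
```

```text
head [575.   -5.9  90. ]
head [ 592.1 -100.6   90. ]
head [ 611.5 -198.3   90. ]
tag [498.1 -17.9  87. ]
tag [ 514.9 -114.3   87. ]
tag [ 534.  -213.4   87. ]
```

View pics/topc.png

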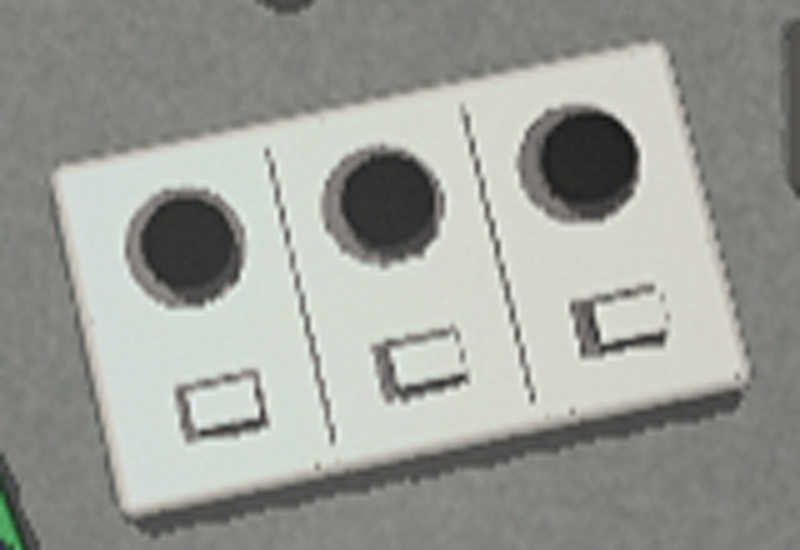

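```bash
cat >> h.py <<'E'
def fit(ci,heads,tags):
    from scipy.optimize import least_squares
    loc=[(35,100-100*i,90) for i in range(3)]+[(-45,100-100*i,87) for i in range(3)]
    W=lambda x:[np.r_[R.from_euler("z",x[2]).apply([l[0],l[1],0])[:2]+x[:2],l[2]] for l in loc]
    s=least_squares(lambda x:np.ravel([proj(ci,p)-o for p,o in zip(W(x),heads+tags)]),[560,-110,.2],x_scale=[10,10,.1])
    return s.x,np.array(W(s.x)),s.fun
def shift(st,p): # world target -> tool axes fraction from measured pose
    return R.from_quat(st["tcp_rot"]).inv().apply(np.array(p)-st["ee_pos"])/600
E
python3 - <<'E'
from h import *
np.set_printoptions(suppress=True,precision=4)
H=[(190,243),(390,202),(589,157)];T=[(225,406),(427,363),(629,320)]
f=lambda L:[np.array(p)/5+[300,165]-.4 for p in L]
x,w,e=fit(vision.camera_info("top"),f(H),f(T)); print(x,w,e.round(2))
s=r.read_state();print(shift(s,[w[0][0],w[0][1],140]), R.from_quat(s["tcp_rot"]).as_matrix())
E
```

```text
[ 560.8513 -108.5922    0.1859] [[ 576.7639   -3.8459   90.    ]
 [ 595.2482 -102.1227   90.    ]
 [ 613.7324 -200.3996   90.    ]
 [ 498.1425  -18.6333   87.    ]
 [ 516.6267 -116.9102   87.    ]
 [ 535.111  -215.187    87.    ]] [-0.47  0.1  -0.05 -0.33  0.43  0.08 -0.3   0.19  0.07  0.03  0.31 -0.1 ]
[-0.929  -0.8349  0.1517] [[-0.9646  0.2636 -0.0006]
 [ 0.2636  0.9646 -0.0018]
 [ 0.0001 -0.0019 -1.    ]]
```

>>> {"api": "arm_command", "payload": {"moves": [-0.08, -0.07, 0, 0, 0, -0.15, 0, -0.16, -0.14, 0, 0, 0, -0.3, 0, -0.24, -0.21, 0, 0, 0, -0.43, 0, -0.32, -0.28, 0, 0, 0, -0.43, 0, -0.4, -0.35, 0, 0, 0, -0.43, 0], "force": 60}}

```text
clock: 0.72
ee_pos: [344.5, 364.6, 230.9]
tcp_rot: [-0.092, 0.996, -0.0, -0.0]
wrist_force: [1.0, 0.0, 0.7]
finger_gap: 0.1
finger_force: 0.0
```

```bash
cat > s.py <<'E'
import sys
from h import *
np.set_printoptions(suppress=True,precision=4)
s=r.read_state();print(s["clock"],s["ee_pos"],s["wrist_force"],s["finger_gap"],R.from_quat(s["tcp_rot"]).as_matrix()[:,1])
print(shift(s,[float(a) for a in sys.argv[1:4]]))
E
python3 s.py 577 -4 140
```

```text
0.725 [344.5166 364.5693 230.9278] [0.9868 0.016  0.6833] 0.06772195716448458 [-0.183   0.9831 -0.0003]
[-0.2686 -0.6748  0.1517]
```

>>> {"api": "arm_command", "payload": {"moves": [-0.035, -0.088, 0, 0, 0, 0, 0, -0.07, -0.176, 0, 0, 0, 0, 0, -0.105, -0.264, 0, 0, 0, 0, 0, -0.14, -0.352, 0, 0, 0, 0, 0, -0.175, -0.44, 0, 0, 0, 0, 0]}}

```text
clock: 1.35
ee_pos: [495.9, 124.3, 231.0]
tcp_rot: [-0.092, 0.996, 0.0, -0.0]
wrist_force: [0.4, 1.3, 0.3]
finger_gap: 0.0
finger_force: 0.0
```

>>> {"api": "arm_command", "payload": {"moves": [-0.035, -0.088, 0, 0, 0, 0, 0, -0.07, -0.176, 0, 0, 0, 0, 0, -0.092, -0.232, 0.08, 0, 0, 0, 0, -0.092, -0.232, 0.12, 0, 0, 0, 0, -0.092, -0.232, 0.12, 0, 0, 0, 0]}}

```text
clock: 1.98
ee_pos: [573.0, -1.0, 155.9]
tcp_rot: [-0.091, 0.996, 0.001, -0.003]
wrist_force: [0.4, 0.3, -0.8]
finger_gap: 0.1
finger_force: 0.0
```

```bash
python3 s.py 577 -4 100
python3 - <<'E'
from h import *
cv2.imwrite("pics/w1.png", vision.grab_frame("wrist")[:,:,::-1]); ci=vision.camera_info("wrist"); print(ci,r.read_state()["ee_pos"])
for p in ((576.8,-3.8,90),(595.2,-102.1,90),(498.1,-18.6,87),(516.6,-116.9,87)): print(proj(ci,p).round(1))
E
```

```text
1.975 [573.032   -1.0166 155.9372] [ 0.4262  0.2881 -0.8008] 0.05276050157748089 [-0.1815  0.9834  0.0019]
[-0.0062 -0.0063  0.0932]
{'fovy': 63.735302944750465, 'cx': 319.9698816656735, 'cy': 203.40221246047454, 'rvec': array([-1.88194996, -2.26206499, -0.32425809]), 'tvec': array([ 105.99369707, -557.790784  ,  150.87387548])} [574.28817711  -0.70106758 158.21624957]
[316.1 219.5]
[172.1 219.8]
[315.4  98.4]
[157.5  98.9]
```

View pics/w1.png

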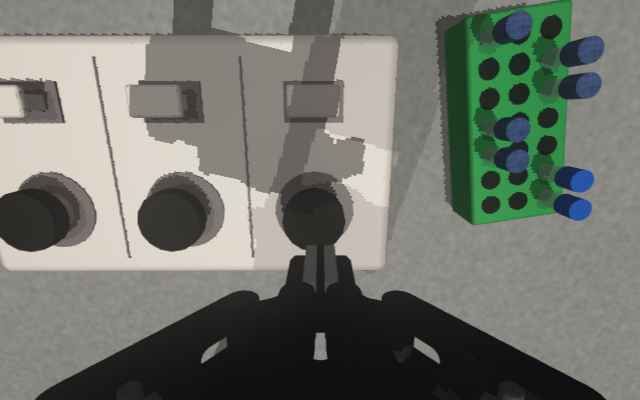

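The fit's predicted pixels match the picture: heads near (313,219) and (171,220), tags near (315,99) and (157,100). I'll press the left head.

>>> {"api": "arm_command", "payload": {"moves": [-0.0034, -0.006, 0.06, 0, 0, 0, 0, -0.0034, -0.006, 0.11, 0, 0, 0, 0, -0.0034, -0.006, 0.135, 0, 0, 0, 0, -0.0034, -0.006, 0.135, 0, 0, 0, 0, -0.0034, -0.006, 0.135, 0, 0, 0, 0]}}

```text
clock: 2.65
ee_pos: [578.8, -3.7, 80.4]
tcp_rot: [-0.092, 0.996, -0.0, 0.001]
wrist_force: [-2.1, 1.4, 3.3]
finger_gap: -0.1
finger_force: 1.5
```

>>> {"api": "arm_command", "payload": {"moves": [0, 0, 0, 0, 0, 0, 0, 0, 0, 0, 0, 0, 0, 0, 0, 0, 0, 0, 0, 0, 0, 0, 0, 0, 0, 0, 0, 0, 0, 0, 0, 0, 0, 0, 0]}}

```text
clock: 3.28
ee_pos: [578.4, -4.0, 78.7]
tcp_rot: [-0.092, 0.996, -0.0, 0.001]
wrist_force: [3.0, 1.4, 3.8]
finger_gap: -0.1
finger_force: 1.6
```

```bash
python3 s.py 577 -4 110
```

```text
3.275 [578.3671  -4.0445  78.7238] [2.9822 1.3669 3.8058] -0.12888751313193006 [-0.1824  0.9832 -0.0006]
[ 0.0022  0.0005 -0.0521]
```

>>> {"api": "arm_command", "payload": {"moves": [0, 0, -0.052, 0, 0, 0, 0, 0.002, -0.08, -0.052, 0, 0, 0, 0, 0.002, -0.1667, -0.052, 0, 0, 0, 0, 0.002, -0.1667, -0.052, 0, 0, 0, 0, 0.002, -0.1667, -0.03, 0, 0, 0, 0]}}

```text
clock: 3.9
ee_pos: [594.7, -102.5, 95.9]
tcp_rot: [-0.091, 0.996, -0.0, 0.0]
wrist_force: [-0.1, -0.5, 0.1]
finger_gap: -0.2
finger_force: 0.0
```

>>> {"api": "arm_command", "payload": {"moves": [0, 0, 0, 0, 0, 0, 0, 0, 0, 0.03, 0, 0, 0, 0, 0, 0, 0.03, 0, 0, 0, 0, 0, 0, 0.03, 0, 0, 0, 0, 0, 0, 0.03, 0, 0, 0, 0]}}

```text
clock: 4.53
ee_pos: [595.5, -101.6, 80.0]
tcp_rot: [-0.092, 0.996, -0.0, 0.001]
wrist_force: [-3.4, 1.6, 10.9]
finger_gap: 0.1
finger_force: 5.3
```

>>> {"api": "arm_command", "payload": {"moves": [0, 0, 0, 0, 0, 0, 0, 0, 0, 0, 0, 0, 0, 0, 0, 0, 0, 0, 0, 0, 0, 0, 0, 0, 0, 0, 0, 0, 0, 0, 0, 0, 0, 0, 0]}}

```text
clock: 5.15
ee_pos: [595.5, -101.6, 80.0]
tcp_rot: [-0.092, 0.996, -0.0, 0.001]
wrist_force: [-4.1, 0.6, 10.6]
finger_gap: -0.1
finger_force: 5.3
```

```bash
python3 s.py 595.2 -102.1 110
```

```text
5.15 [ 595.5044 -101.6251   80.0368] [-4.1225  0.6347 10.6155] -0.12144661374305707 [-0.1838  0.983  -0.0003]
[ 0.0006 -0.0007 -0.0499]
```

The middle head gives 10.6 N at 10 mm, so it's the stiffest. Next is the right head.

>>> {"api": "arm_command", "payload": {"moves": [0, 0, -0.052, 0, 0, 0, 0, 0, -0.08, -0.052, 0, 0, 0, 0, 0, -0.1667, -0.052, 0, 0, 0, 0, 0, -0.1667, -0.052, 0, 0, 0, 0, 0, -0.1667, -0.03, 0, 0, 0, 0]}}

```text
clock: 5.78
ee_pos: [613.6, -200.3, 96.2]
tcp_rot: [-0.092, 0.996, -0.0, 0.001]
wrist_force: [-0.7, 0.5, -0.1]
finger_gap: -0.1
finger_force: 0.0
```

>>> {"api": "arm_command", "payload": {"moves": [0, 0, 0, 0, 0, 0, 0, 0, 0, 0.03, 0, 0, 0, 0, 0, 0, 0.03, 0, 0, 0, 0, 0, 0, 0.03, 0, 0, 0, 0, 0, 0, 0.03, 0, 0, 0, 0]}}

```text
clock: 6.4
ee_pos: [613.6, -199.9, 79.4]
tcp_rot: [-0.092, 0.996, 0.0, 0.0]
wrist_force: [-0.7, 2.7, 6.6]
finger_gap: -0.3
finger_force: 3.4
```

>>> {"api": "arm_command", "payload": {"moves": [0, 0, 0, 0, 0, 0, 0, 0, 0, 0, 0, 0, 0, 0, 0, 0, 0, 0, 0, 0, 0, 0, 0, 0, 0, 0, 0, 0, 0, 0, 0, 0, 0, 0, 0]}}

```text
clock: 7.02
ee_pos: [613.6, -199.9, 79.4]
tcp_rot: [-0.092, 0.996, 0.0, 0.0]
wrist_force: [-1.9, 3.3, 7.7]
finger_gap: 0.3
finger_force: 3.4
```

```bash
python3 s.py 613.7 -200.4 130;python3 s.py 498.1 -18.6 130
```

```text
7.025 [ 613.5946 -199.8812   79.4213] [-1.9236  3.2824  7.6787] 0.2747757542594233 [-0.1831  0.9831  0.0006]
[-0.0001 -0.0008 -0.0843]
7.025 [ 613.5946 -199.8812   79.4213] [-1.9236  3.2824  7.6787] 0.2747757542594233 [-0.1831  0.9831  0.0006]
[ 0.1338  0.3323 -0.0842]
```

The forces were left 3.8 N, middle 10.6 N and right about 7 N, so left is the softest. I'll move above its tag.

>>> {"api": "arm_command", "payload": {"moves": [0, 0, -0.084, 0, 0, 0, 0, 0.035, 0.09, -0.084, 0, 0, 0, 0, 0.07, 0.18, -0.084, 0, 0, 0, 0, 0.105, 0.26, -0.084, 0, 0, 0, 0, 0.134, 0.332, -0.084, 0, 0, 0, 0]}}

```text
clock: 7.65
ee_pos: [495.9, -17.9, 127.8]
tcp_rot: [-0.092, 0.996, 0.0, -0.001]
wrist_force: [0.3, 0.5, -0.1]
finger_gap: 0.2
finger_force: 0.0
```

>>> {"api": "arm_command", "payload": {"moves": [0, 0, 0, 0, 0, 0, 0, 0, 0, 0, 0, 0, 0, 0, 0, 0, 0, 0, 0, 0, 0, 0, 0, 0, 0, 0, 0, 0, 0, 0, 0, 0, 0, 0, 0]}}

```text
clock: 8.28
ee_pos: [497.9, -20.2, 128.6]
tcp_rot: [-0.091, 0.996, 0.0, -0.0]
wrist_force: [-0.0, -0.8, 0.0]
finger_gap: -0.3
finger_force: 0.0
```

```bash
python3 s.py 498.1 -18.6 73
```

```text
8.275 [497.9149 -20.1561 128.6159] [-0.0254 -0.7719  0.0431] -0.2692540930778981 [-0.1816  0.9834  0.    ]
[-0.0008  0.0025  0.0927]
```

>>> {"api": "arm_command", "payload": {"moves": [0, 0.0025, 0.06, 0, 0, 0, 0, 0, 0.0025, 0.08, 0, 0, 0, 0, 0, 0.0025, 0.0935, 0, 0, 0, 0, 0, 0.0025, 0.0935, 0, 0, 0, 0, 0, 0.0025, 0.0935, 0, 0, 0, 0]}}

```text
clock: 8.9
ee_pos: [498.1, -18.3, 74.0]
tcp_rot: [-0.092, 0.996, -0.0, 0.001]
wrist_force: [-2.3, -0.8, 5.0]
finger_gap: -0.0
finger_force: 2.7
```

>>> {"api": "arm_command", "payload": {"moves": [0, 0, 0, 0, 0, 0, 0, 0, 0, 0, 0, 0, 0, 0, 0, 0, 0, 0, 0, 0, 0, 0, 0, 0, 0, 0, 0, 0, 0, 0, 0, 0, 0, 0, 0]}}

```text
clock: 9.52
ee_pos: [498.1, -18.3, 74.0]
tcp_rot: [-0.092, 0.996, -0.0, 0.001]
wrist_force: [-1.9, -0.3, 5.4]
finger_gap: -0.0
finger_force: 2.7
```

At z = 74 mm the tag is at its stop. I'll retract and look.

>>> {"api": "arm_command", "payload": {"moves": [0, 0, -0.05, 0, 0, 0, 0, 0, 0, -0.1, 0, 0, 0, 0, 0.03, 0, -0.2, 0, 0, 0, 0, 0.06, 0, -0.2, 0, 0, 0, 0, 0.06, 0, -0.2, 0, 0, 0, 0]}}

```text
clock: 10.15
ee_pos: [462.0, -24.9, 193.6]
tcp_rot: [-0.091, 0.996, -0.0, 0.001]
wrist_force: [-0.1, -0.7, -0.1]
finger_gap: 0.0
finger_force: 0.0
```

Run:
```python
from h import *
im=vision.grab_frame("wrist")[:,:,::-1]; cv2.imwrite("pics/w2.png",im); s=r.read_state();print(s["ee_pos"],s["wrist_force"])
```

```text
[461.97993818 -24.73102796 192.61676425] [-0.54992039 -0.23219736  0.25578858]
```

View pics/w2.png

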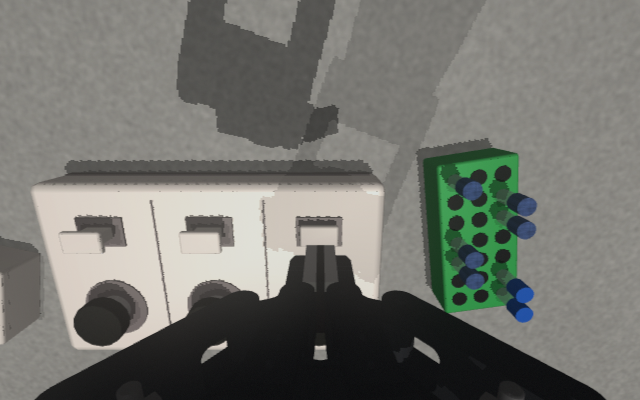

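The left tag, at (320,232), sits lower, while the tags at (80,242) and (200,242) are still up. The gripper is clear and the rack and block look undisturbed.

```bash
python3 -c "
from rig import r
print(r.close_job())"
```

```text
the job is handed in; nothing more can be done
None
```

I pressed all three heads from left to right and the left one was the softest (about 3.8 N, against 10.6 N for the middle and 7 N for the right), so I pushed its tag fully down, left the other two up, and handed the job in; no verdict came back.

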